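Wedge a splash guard up to its height mark and lock it

ROBOT

A 6-joint arm with a two-finger parallel gripper is mounted at the origin on the work surface. World frame = base frame: x ahead of the robot, y to its left, z up, the work surface at z = 0. Lengths are in m, angles in rad, forces in N, time in s.
With the tool pointing down it reaches from about 0.375 to 0.825 m from the base axis. Payload 5.5 kg.
Tool frame: the origin (TCP) lies midway between the tips of the shut fingers; the grasp point (between the pads) lies 19 mm behind it; z points along the fingers, x is the direction in which the jaws open and shut, and the axes are right-handed (so a half turn about z gives the same grasp; the last joint's range is limited). The gripper opens to 85 mm and grips with 20 to 120 N. Pads are 22 mm wide; open, the fingers measure 114 mm over their backs; the gripper's body (76 mm by 85 mm) begins 54 mm behind the grasp point. The pads swing forward as they close: fully open they stand 13 mm farther back than shut.
Start: joints at [-1.275, 0.314, -0.047, 1.21, 0, 1.571], TCP at [0.175, -0.574, 0.231] pointing down, gripper open.
Joint ranges: [-2.67, 2.67], [-0.69, 1.73], [-1.03, 1.25], [-2.08, 2.16], [-1.42, 1.45], [-3.14, 3.14]. Speed limits (rad/s): [2.39, 2.39, 3.01, 3.14, 3.14, 3.14].

INTERFACE

Orientations are given as a rotation vector (axis times angle).
In Python, from rig import read_state, camera, job_done gives the robot as it stands. The module is installed in compiled form; this text tells all that it offers.
- The arm moves only by the shell command python3 -m crank 'ROWS' [OPENING] [FORCE]. ROWS is text: rows parted by semicolons, each of 4 numbers parted by spaces: the shift along the tool's x, y, z in cm, then the turn about the tool's z in degrees. A call has 1 to 8 rows; each row is the pose to reach, as a shift and turn from the pose commanded when the call began, along the tool's axes at that moment; what a row does not reach only later rows make up. A row lasts 1/10 s, in which the tool goes at most 50 mm and 8.59 degrees, less where a joint would pass 70% of its speed; a pose out of reach is approached as far as the arm can. A call with a gripper value outside its range is refused whole. OPENING is the closure in counts, from 0 (fully open) to 255 (shut), set as the call begins (- or left out, the last holds). The fingers move at their own pace and stop on an object; FORCE is the grip in N (left out, the last holds). Time passes only in rows, so rows that repeat a pose let the fingers close. It gives the time, the measured TCP pose, the force and the opening at its end, in the units of the state.
- read_state(): the state, without advancing time (a new reading comes with each control period).
- camera(name): name is "scene" or "top" or "wrist"; returns a dict with "frame" (400x640x3 uint8, blue, green, red), "range_z" (400x640 float32, m along the optical axis (not along the pixel's ray), 0 where there is no reading), "mtx" (3x3 intrinsics, pixels), "rvec" (rotation vector, rad) and "tvec" (3), from world to camera coordinates, as OpenCV has them; the wrist camera has in their place "tool_from_camera" (4x4, takes a point from camera to tool coordinates, whose origin is the TCP and whose axes are the tool frame's). Camera axes: x right, y down, z forward; pixel columns grow to the right and rows downward; lengths in m; the calibration is good to about 2 mm. A picture is of the moment at which its call begins: read the wrist's pose just before it.
- job_done(): hands the job in, once; it reports no verdict.
The state is a dict: "clock": time; "q": joint angles; "dq": joint speeds; "tau": joint torques, N m; "ee_pos": TCP position; "tcp_rot": TCP orientation; "ft_force": force on the tool from outside, world axes, zero at the start; "torque": the same for the moment, N m; "finger_gap": opening from 0.0 (shut) to 1.0 (fully open).
Only numpy, scipy, OpenCV 4.12 (cv2) and the standard library are available. Lean on these libraries where they do the work, as an engineer would, in place of code of your own. Each camera call takes 0.05 s, during which the arm holds its last target.

TASK

The right-hand end (seen from the robot) of the little glass splash guard, by the red lever, has sagged: slide the orange levelling wedge, nose first and flat on the counter, under its bottom rail until the rail rises to the yellow height mark and is nipped snugly against the rubber stop there. It is glass, so push gently by feel, stop as soon as it is snug, and keep the gripper off the pane. Let go of the wedge, then press the red cam lever all the way down to lock that end; leave the wedge in and the other things on the counter where they are.

Things in the scene. Friction and masses are not known exactly. Their poses are not given: they have to be found in the camera images.
- guard: fixed frame of the glass splash guard; origin midway between its posts, within 1 mm above or below the counter top (world z = 0; differs per start); x from robot side to public side, y along the guard, z up. Posts 24 mm square, 154 mm tall, at y = +-170 mm. Each has a steel foot plate: x -30 to 30, |y| 125 to 200, top at z = 9 mm
- pane: glass pane (0.6 kg +-15 %) in an aluminium rail, hinged to the left post; origin on the hinge pin (guard y 145, z 24 mm), y along the rail, z up. Rail 16 mm wide, 18 mm high, y 0 to -290, underside 9 mm under the origin, with a 12 mm wide rubber sealing strip standing out 0.5 to 3.5 mm below it (not measured); glass 6 mm thick, top 112 mm up. Free right end starts 6 mm low, on the foot plate
- stop (a point): on the underside of the rubber pad of the stop bracket on the right post, 33 mm over the guard's origin, level with the yellow mark: the rail's top meets it when level. The force between wedge and rail then climbs about 18 N per mm of lift, 3 N per mm of wedge travel. Snug is 7 to 25 N (best 10 to 18, felt as a push of 14 to 24 N if the wedge is not also pressed down); over 25 N may crack the glass
- wedge_place (a point): where the wedge goes, guard x 0, y -85, z 15 mm: at mid-width of the rail's underside once it is level (5 mm lower at the start; the sealing strip stands out below). Push along the guard's +x from the robot's side, the wedge's middle line within 15 mm of this y. Raising the rail here takes 3 to 6 N up, that is a push of 4 to 9 N
- wedge: loose orange wedge, 170 long, 34 wide, 0.12 kg; origin at the middle of its underside, x towards the nose. 3 mm thick at the nose (x = +85), rising evenly 1:6 to 21 mm at x = -23, then level to the butt (x = -85). On the butt a grip block: centre x = -63, 44 mm long, 30 mm wide (y), top 39 mm up. Friction on rail and counter about 0.6 (+-15 %); it does not slip back
- lever (a joint): red cam lever outside the right post. 0 rad: open, pointing outwards (guard's -y) and 0.70 rad above level; grows as pressed down, to its stop at 0.90 (0.20 below level). Starts between 0 and 0.3; stiff (0.3 N m, 5 N at 60 mm from the pin), stays where it is left. Fully down: over 0.82
- lever_pin (a point): the lever's hinge pin, along the guard's x, at guard y -195, z 85 mm. Press the lever from above some 60 mm out from the pin
- lever_tip (a point): outer end of the red lever on its middle line, 85 mm from the pin; the lever is 18 mm wide (along the guard's x) and 8 mm thick
- scraper: griddle scraper, steel blade 105 mm wide with a dark wooden handle bar; origin under the handle; bystander, leave alone
- sauce: red sauce bottle with white cap, 54 mm across, 165 mm tall, origin under its middle; bystander, leave alone
- shaker: steel seasoning can, 60 mm across, 85 mm tall, origin under its middle; bystander, leave alone
Things that resemble listed ones, but are neither listed nor needed, are in the scene too. Several things have the shape of the wedge; the one meant has the colours described above.

How it is judged:
On the way, in this order (a step that is already met when the one before it is completed fails the run):
1. the wedge holds the rail up, level at the mark and nipped against the stop, and has been let go (angle between pane's own z axis and vertical below 0.006 rad and contact force between wedge and pane above 7 N and contact force between the fingers and wedge below 0.1 N), for 0.3 s.
2. the red lever is pressed fully down (value of joint lever above 0.82 rad), for 0.2 s.
At the end, for the whole second after the job is handed in: Rail level at the mark (within 0.006 rad, 1.7 mm at its end), nipped against the stop with 7 to 25 N between wedge and rail; wedge flat on the counter (within 2 degrees), released and still; lever over 0.82 rad; bystanders within 20 mm of where they were (angle between pane's own z axis and vertical below 0.006 rad and contact force between wedge and pane above 7 N and angle between wedge's own z axis and vertical below 0.035 rad and linear speed of wedge below 0.01 m/s and value of joint lever above 0.82 rad); the robot touches nothing.
It fails at once if the rail is forced: more than 25 N between wedge and rail (contact force between wedge and pane above 25 N).
It fails at once if the gripper or arm pushes on the glass pane or its rail (over 3 N) (contact force between any of the fingers, the arm and pane above 3 N).
It fails at once if a bystander is moved by more than 20 mm (distance of any of scraper, sauce, shaker from where it was at the start of the episode above 0.02 m).
It also fails if it takes over 72 s, if anything falls off the work surface, if the arm or the gripper's body presses on something with over 40 N, if the wrist force passes 120 N, or if a joint passes its speed limit or range.

## Working session

There is one attempt and no reset: what is moved stays moved. The work goes in short steps, Python scripts to look and compute and a shell command to move; the robot and the scene stay as the last step left them, time stands still between calls to the robot, and variables do not carry over. Pictures are saved under pics/ and viewed, and the job is handed in when it is done.

```bash
mkdir -p pics
python3 - <<'E'
from rig import read_state,camera
import cv2,pickle
s=read_state();print(s)
for n in ['scene','top','wrist']:
    c=camera(n);cv2.imwrite(f'pics/{n}0.png',c['frame']);pickle.dump(c,open(f'{n}0.pkl','wb'))
    print(n,c['mtx'].tolist(),c.get('rvec'),c.get('tvec'),c.get('tool_from_camera'))
E
```

```text
{'clock': 0.0, 'q': array([-1.27500084e+00,  3.14204525e-01, -4.80779790e-02,  1.21022799e+00,
       -2.00163543e-05,  1.57082078e+00]), 'dq': array([-0.00075818, -0.00288576, -0.00034908, -0.00101753,  0.00217636,
        0.00077686]), 'tau': array([-2.56682339e-03, -5.39589500e+01,  3.39750373e+01,  1.90242572e-02,
       -1.23181549e-04, -1.00847006e-05]), 'ee_pos': array([ 0.17472197, -0.57337913,  0.23044796]), 'tcp_rot': array([-2.52370947e+00,  1.86927309e+00,  2.18178139e-03]), 'ft_force': array([-0.17337857,  0.3273069 ,  0.89244513]), 'torque': array([-0.00408602,  0.0012903 ,  0.03673446]), 'finger_gap': 0.9989434163337644}
scene [[403.34397287981926, 0.0, 318.376010089697], [0.0, 403.34397287981926, 203.02195809702204], [0.0, 0.0, 1.0]] [ 2.02343433  1.1872511  -0.53411431] [-0.19420367 -0.21084318  1.53970932] None
top [[373.83096593269363, 0.0, 324.3388327669859], [0.0, 373.83096593269363, 193.63231479358856], [0.0, 0.0, 1.0]] [ 2.14288943 -2.1620414   0.17448391] [-0.08203244  0.50531049  1.04076942] None
wrist [[276.38781696314777, 0.0, 318.31862041757967], [0.0, 276.38781696314777, 199.99527320776045], [0.0, 0.0, 1.0]] None None [[ 9.99999452e-01  1.04595997e-03  4.39783292e-05 -1.03689819e-03]
 [-1.01486882e-03  9.58252672e-01  2.85920943e-01 -7.32933959e-02]
 [ 2.56919510e-04 -2.85920831e-01  9.58253209e-01 -1.42966007e-01]
 [ 0.00000000e+00  0.00000000e+00  0.00000000e+00  1.00000000e+00]]
```

View pics/scene0.png

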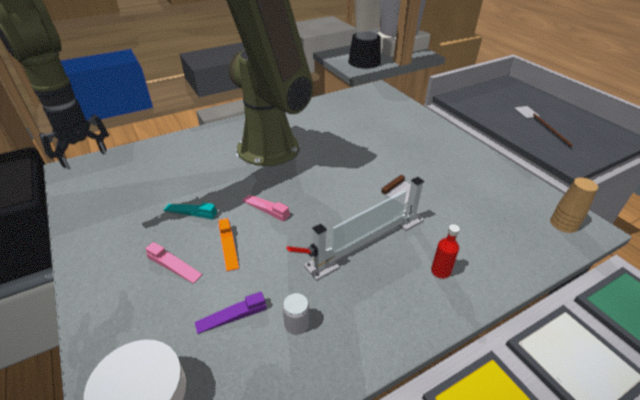

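View pics/top0.png

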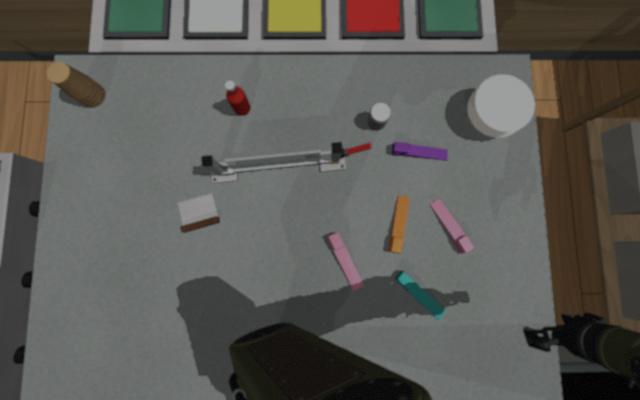

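View pics/wrist0.png

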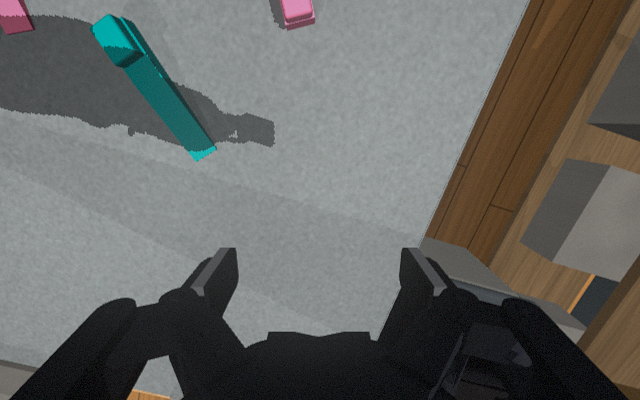

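The top view shows the wedge shapes: orange (400,222), pinks (345,260) and (451,226), teal (420,295) and purple (420,151). Only the orange one fits the description. I'll confirm it in a crop while measuring.

```bash
cat > h.py <<'E'
import numpy as np,cv2,pickle
from scipy.spatial.transform import Rotation as R
def load(n): return pickle.load(open(n,'rb'))
def Rt(c): return cv2.Rodrigues(np.array(c['rvec'],float))[0],np.array(c['tvec'],float).ravel()
def ray(c,uv,z):
    r,t=Rt(c); o=-r.T@t
    d=np.c_[(np.atleast_2d(uv).astype(float)-[c['mtx'][0,2],c['mtx'][1,2]])/c['mtx'][0,0],np.ones(len(np.atleast_2d(uv)))]@r
    return o+d*((z-o[2])/d[:,2])[:,None]
def cloud(c):
    d=c['range_z'];v,u=np.mgrid[:400,:640];f=c['mtx']
    P=np.stack([(u-f[0,2])/f[0,0]*d,(v-f[1,2])/f[1,1]*d,d],-1)
    r,t=Rt(c);return (P-t)@r
def proj(c,P):
    r,t=Rt(c);q=np.atleast_2d(P)@r.T+t
    return q[:,:2]/q[:,2:]*c['mtx'][0,0]+[c['mtx'][0,2],c['mtx'][1,2]]
def hsv(c): return cv2.cvtColor(c['frame'],cv2.COLOR_BGR2HSV)
E
python3 - <<'E'
from h import *
for n in['top','scene']:
    c=load(n+'0.pkl');h=hsv(c);P=cloud(c)
    m=((h[...,0]>8)&(h[...,0]<20)&(h[...,1]>190)&(h[...,2]>120)).astype(np.uint8)
    k,l,st,ce=cv2.connectedComponentsWithStats(m)
    for i in range(1,k):
        if st[i,4]>60:
            a=P[l==i];print(n,st[i],a.min(0).round(3),a.max(0).round(3),np.median(a,0).round(3))
            if abs(np.median(a,0)[2])<.05:
                vu=np.argwhere(l==i)[:,::-1].astype(np.float32)
                print(cv2.minAreaRect(vu), ray(c,cv2.boxPoints(cv2.minAreaRect(vu)),.01).round(4))
                t=a[a[:,2]>.033];print('block',len(t),t.mean(0),cv2.minAreaRect(t[:,:2].astype(np.float32)))
                print('all',cv2.minAreaRect(a[:,:2].astype(np.float32)))
c=load('top0.pkl');s=load('scene0.pkl')
a=cv2.resize(c['frame'][180:270,350:480],None,fx=6,fy=6)
b=cv2.resize(s['frame'][200:300,140:300],None,fx=5,fy=5)
cv2.imwrite('pics/crop_w.png',a)
cv2.imwrite('pics/crop_g.png',cv2.resize(c['frame'][120:200,190:390],None,fx=4,fy=4,interpolation=cv2.INTER_CUBIC))
cv2.imwrite('pics/crop_gs.png',cv2.resize(s['frame'][165:290,280:435],None,fx=4.8,fy=4.8,interpolation=cv2.INTER_CUBIC))
E
```

```text
scene [219 219  19  51 546] [ 0.339 -0.473 -0.   ] [ 1.227 -0.28   0.851] [ 0.425 -0.308  0.016]
((227.97149658203125, 244.0050506591797), (50.0501708984375, 11.527758598327637), 79.99201965332031) [[ 0.307  -0.2985  0.01  ]
 [ 0.3151 -0.2654  0.01  ]
 [ 0.5104 -0.3116  0.01  ]
 [ 0.5022 -0.3405  0.01  ]]
block 103 [ 0.37199896 -0.29709568  0.04606172] ((0.7847331762313843, -0.37498876452445984), (0.02745664119720459, 0.9045205116271973), 79.25748443603516)
all ((0.7820346355438232, -0.3884292542934418), (0.030923569574952126, 0.9042835831642151), 77.29634094238281)
```

View pics/crop_w.png

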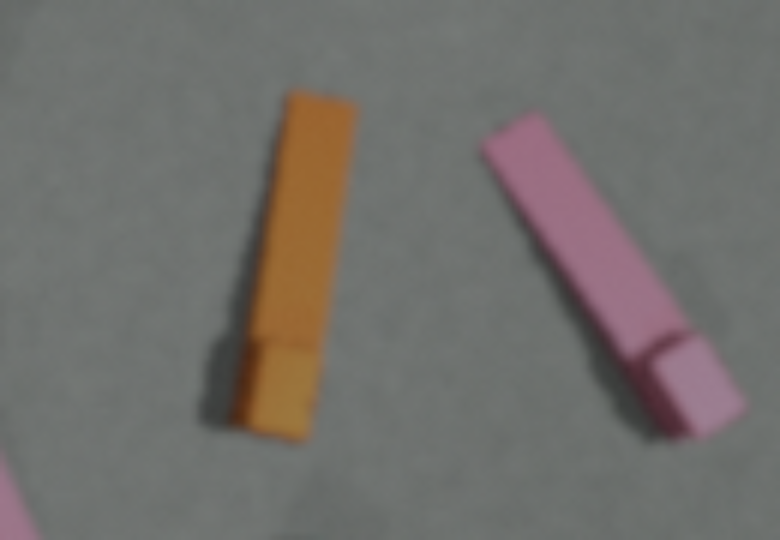

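View pics/crop_g.png

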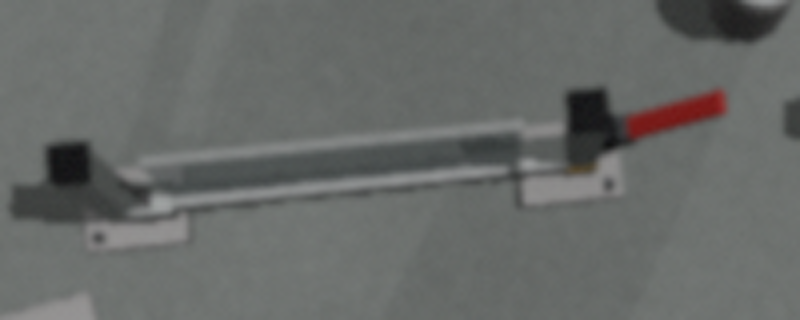

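View pics/crop_gs.png

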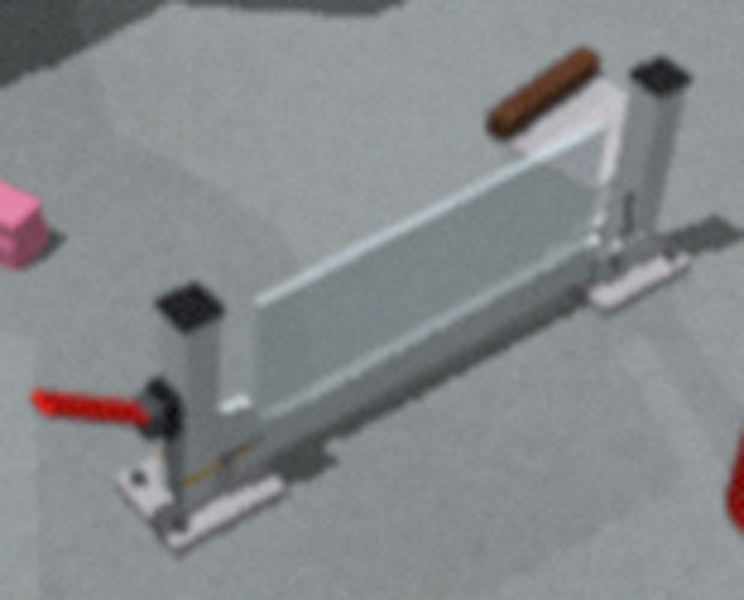

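The crop confirms it: orange wedge at left, nose upward in the image, block at the bottom, pink lookalike at right. Next I measure the wedge, the guard posts (black caps at z≈0.154), the lever and the bystanders.

Run:
```python
from h import *
c=load('top0.pkl');s=load('scene0.pkl')
h=hsv(c);P=cloud(c)
m=((h[...,0]>8)&(h[...,0]<22)&(h[...,1]>120)).astype(np.uint8);m[:180]=0;m[270:]=0;m[:,:370]=0;m[:,430:]=0
ys,xs=np.nonzero(m);print('n',len(ys))
a=P[m>0];a=a[(a[:,2]>-.01)&(a[:,2]<.06)]
print('wedge all',cv2.minAreaRect(a[:,:2].astype(np.float32)))
t=a[a[:,2]>.032];print('block',len(t),t.mean(0),t.min(0),t.max(0),cv2.minAreaRect(t[:,:2].astype(np.float32)))
n=a[a[:,2]<.006];print('nose',n.mean(0),n.max(0))
# axis fit of upper edges: midline per row
for v in range(ys.min(),ys.max()+1,4):
    u=xs[ys==v];
    if len(u): print(v,u.min(),u.max(),P[v,int(u.mean())].round(4))
# caps
for nme,cc,boxes in [('top',c,[(195,150,222,175),(325,138,348,160)]),('scene',s,[(310,222,330,236),(408,174,428,188)])]:
    g=cc['frame'].max(2);Q=cloud(cc)
    for (x0,y0,x1,y1) in boxes:
        mm=(g[y0:y1,x0:x1]<45);zz=Q[y0:y1,x0:x1]
        q=zz[mm];v,u=np.nonzero(mm)
        top=np.abs(q[:,2]-.152)<.012
        print(nme,mm.sum(),top.sum(),q[top].mean(0).round(4) if top.any() else q[:5], 'ray',ray(cc,[[u[top].mean()+x0,v[top].mean()+y0]],.154))
# red lever
for nme,cc,(x0,y0,x1,y1) in [('top',c,(335,135,380,165)),('scene',s,(280,240,325,258))]:
    H=hsv(cc);Q=cloud(cc);mk=((H[...,0]<6)|(H[...,0]>174))&(H[...,1]>140);mm=np.zeros_like(mk);mm[y0:y1,x0:x1]=mk[y0:y1,x0:x1]
    q=Q[mm];vu=np.argwhere(mm);print(nme,'lever',len(q),vu.min(0),vu.max(0));i=np.argsort(q[:,1]);print(q[i[::max(1,len(i)//12)]].round(4))
```

```text
n 676
wedge all ((0.4181443750858307, -0.30444440245628357), (0.0334702730178833, 0.16753482818603516), 77.74899291992188)
block 155 [ 0.35766604 -0.28995952  0.03897038] [ 0.33607324 -0.30610218  0.03228108] [ 0.38134252 -0.27327808  0.04381375] ((0.35762879252433777, -0.2907963991165161), (0.028417235240340233, 0.04343729838728905), 77.02447509765625)
nose [ 0.47531589 -0.3136159   0.00415596] [ 0.50072956 -0.27424578  0.00597687]
196 398 402 [ 0.5006 -0.3127  0.0039]
200 397 408 [ 0.4885 -0.318   0.0044]
204 396 407 [ 0.4766 -0.3148  0.0036]
208 396 407 [ 0.4641 -0.313   0.0092]
212 395 406 [ 0.452  -0.3091  0.0115]
216 394 405 [ 0.4399 -0.3048  0.0154]
220 394 405 [ 0.4282 -0.3043  0.0158]
224 393 404 [ 0.4166 -0.3009  0.0157]
228 392 404 [ 0.4047 -0.2995  0.0202]
232 392 403 [ 0.3931 -0.2958  0.022 ]
236 391 402 [ 0.3816 -0.2926  0.0211]
240 390 402 [ 0.3698 -0.2883  0.04  ]
244 390 402 [ 0.3585 -0.2879  0.04  ]
248 389 401 [ 0.3474 -0.2844  0.0411]
252 396 400 [ 0.3361 -0.293   0.0387]
top 89 89 [0.5753 0.2186 0.1553] ray [[0.57559911 0.21897757 0.154     ]]
top 119 89 [ 0.6086
[... 292 characters left out ...]
0.2028  0.1378]
 [ 0.6241 -0.198   0.1338]
 [ 0.6116 -0.1929  0.1292]
 [ 0.6129 -0.1881  0.1245]
 [ 0.6217 -0.1831  0.1227]
 [ 0.6181 -0.1783  0.1158]
 [ 0.6215 -0.1731  0.1138]
 [ 0.6201 -0.1681  0.1085]
 [ 0.6207 -0.1628  0.1065]
 [ 0.6167 -0.1577  0.1004]
 [ 0.6204 -0.1525  0.0974]]
scene lever 95 [247 287] [253 310]
[[ 0.6291 -0.2118  0.1404]
 [ 0.6171 -0.2087  0.1378]
 [ 0.6298 -0.2044  0.1371]
 [ 0.6253 -0.1996  0.1338]
 [ 0.627  -0.1953  0.126 ]
 [ 0.6127 -0.1909  0.1244]
 [ 0.6257 -0.1867  0.1202]
 [ 0.6203 -0.1812  0.1193]
 [ 0.624  -0.175   0.1123]
 [ 0.6112 -0.1712  0.1089]
 [ 0.6248 -0.1673  0.1053]
 [ 0.6277 -0.1632  0.1059]
 [ 0.6214 -0.157   0.1002]
 [ 0.6234 -0.1525  0.096 ]]
```

```bash
cat >> h.py <<'E'
G0=np.array([.5943,.0486]);yaw=.0985
gx=np.array([np.cos(yaw),np.sin(yaw)]);gy=np.array([-gx[1],gx[0]])
def g2w(x,y): return G0+x*gx+y*gy
def plan(target,head=None,s=None):
    """shift cm along current tool axes; head = wanted world heading (deg) of tool +y"""
    from rig import read_state
    s=s or read_state();M=R.from_rotvec(s['tcp_rot']).as_matrix()
    d=M.T@(np.array(target)-s['ee_pos'])*100
    hy=np.degrees(np.arctan2(M[1,1],M[0,1]))
    print('pos',s['ee_pos'].round(4),'tool y heading',hy.round(2),'shift cm',d.round(2),'turn about tool z (down) deg',None if head is None else round((hy-head+180)%360-180,2),'z axis',M[:,2].round(3),'t',round(s['clock'],2),'f',s['ft_force'].round(2))
E
python3 - <<'E'
from h import *
plan([.3577,-.290,.12],-12.5)
print(g2w(0,-.085))
E
```

```text
pos [ 0.1748 -0.5735  0.2306] tool y heading -163.05 shift cm [-21.77 -25.76  11.09] turn about tool z (down) deg -150.55 z axis [-0.     0.001 -1.   ] t 0.15 f [-0.1  -0.18 -0.46]
[ 0.60265897 -0.03598799]
```

```bash
python3 -m crank '-21.8 -25.8 6 -68;-21.8 -25.8 6 -68;-21.8 -25.8 6 -68;-21.8 -25.8 6 -68;-21.8 -25.8 6 -68;-21.8 -25.8 6 -68;-21.8 -25.8 6 -68;-21.8 -25.8 6 -68' 0
python3 -m crank '0 0 0 -68;0 0 0 -68;0 0 0 -68;0 0 0 -68;0 0 0 -68;0 0 0 -68;0 0 0 -68;0 0 0 -68'
python3 - <<'E'
from h import *
from rig import *
plan([.3577,-.290,.12],-12.5)
s=read_state();print(s['q'].round(3))
c=camera('wrist');pickle.dump((c,s),open('w1.pkl','wb'));cv2.imwrite('pics/w1.png',c['frame'])
E
```

```text
clock: 0.95
ee_pos: [0.3594, -0.2856, 0.1702]
tcp_rot: [-3.136, 0.119, 0.002]
ft_force: [0.1, -0.4, 0.6]
finger_gap: 1.001
clock: 1.75
ee_pos: [0.358, -0.29, 0.1711]
tcp_rot: [-2.674, -1.648, 0.0]
ft_force: [0.3, -0.4, 0.6]
finger_gap: 0.999
pos [ 0.358  -0.29    0.1711] tool y heading -26.71 shift cm [-0.01 -0.02  5.11] turn about tool z (down) deg -14.21 z axis [-0.  0. -1.] t 1.75 f [ 0.29 -0.43  0.61]
[-0.681  0.089 -0.467  1.016  0.    -0.215]
```

View pics/w1.png

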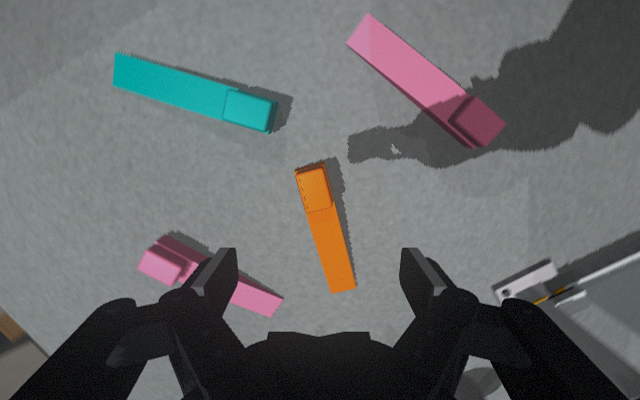

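The wrist view shows the orange block at (313,188) and the nose at (343,288), between the open fingers. I'll refine the measurement from this view.

```bash
cat >> h.py <<'E'
def wcloud(c,s):
    d=c['range_z'];v,u=np.mgrid[:400,:640];f=c['mtx'];T=c['tool_from_camera']
    P=np.stack([(u-f[0,2])/f[0,0]*d,(v-f[1,2])/f[1,1]*d,d],-1)@T[:3,:3].T+T[:3,3]
    return P@R.from_rotvec(s['tcp_rot']).as_matrix().T+s['ee_pos']
def orange(c):
    h=hsv(c);return (h[...,0]>8)&(h[...,0]<22)&(h[...,1]>150)&(h[...,2]>60)
def wedge(c,s):
    P=wcloud(c,s);m=orange(c).astype(np.uint8);m=cv2.morphologyEx(m,cv2.MORPH_OPEN,np.ones((3,3)))
    k,l,st,_=cv2.connectedComponentsWithStats(m);i=1+np.argmax(st[1:,4]);a=P[l==i]
    a=a[(a[:,2]<.06)&(a[:,2]>-.02)]
    t=a[a[:,2]>.034];print('block',len(t),t.mean(0).round(4),cv2.minAreaRect(t[:,:2].astype(np.float32)))
    print('all',cv2.minAreaRect(a[:,:2].astype(np.float32)),'z',np.percentile(a[:,2],[1,50,99]).round(4))
E
python3 - <<'E'
from h import *
c,s=load('w1.pkl');wedge(c,s)
E
```

```text
block 1163 [ 0.3546 -0.292   0.0391] ((0.3554893732070923, -0.29248690605163574), (0.029863543808460236, 0.04394972324371338), 77.51870727539062)
all ((0.4181836247444153, -0.30728888511657715), (0.03652501106262207, 0.17274846136569977), 78.07318878173828) z [0.0028 0.0197 0.0405]
```

Run:
```python
from h import *
plan([.3555,-.2925,.019],-12.4)
```

```text
pos [ 0.358  -0.2901  0.1711] tool y heading -26.44 shift cm [-0.33 -0.1  15.21] turn about tool z (down) deg -14.04 z axis [-0.  0. -1.] t 1.8 f [ 0.69  0.39 -0.79]
```

```bash
python3 -m crank '-0.3 -0.1 4 -7;-0.3 -0.1 8 -14.3;-0.3 -0.1 11 -14.3;-0.3 -0.1 13 -14.3;-0.3 -0.1 15.2 -14.3;-0.3 -0.1 15.2 -14.3;-0.3 -0.1 15.2 -14.3' 0
python3 -m crank '0 0 0 0;0 0 0 0;0 0 0 0;0 0 0 0;0 0 0 0;0 0 0 0;0 0 0 0;0 0 0 0' 255 40
python3 - <<'E'
from h import *
from rig import *
plan([.3555,-.2925,.019],-12.4)
print(read_state()['finger_gap'])
c=camera('wrist');cv2.imwrite('pics/w2.png',c['frame'])
E
```

```text
clock: 2.5
ee_pos: [0.3556, -0.2922, 0.0194]
tcp_rot: [-2.455, -1.959, 0.0]
ft_force: [0.7, -0.2, 0.4]
finger_gap: 0.997
clock: 3.3
ee_pos: [0.3564, -0.2939, 0.0205]
tcp_rot: [2.453, 1.959, -0.002]
ft_force: [-1.1, -2.0, 7.7]
finger_gap: 0.34
pos [ 0.3564 -0.2939  0.0205] tool y heading -12.78 shift cm [ 0.11 -0.12  0.15] turn about tool z (down) deg -0.38 z axis [ 0.001 -0.003 -1.   ] t 3.3 f [-1.05 -1.97  7.66]
0.3402405716612657
```

View pics/w2.png

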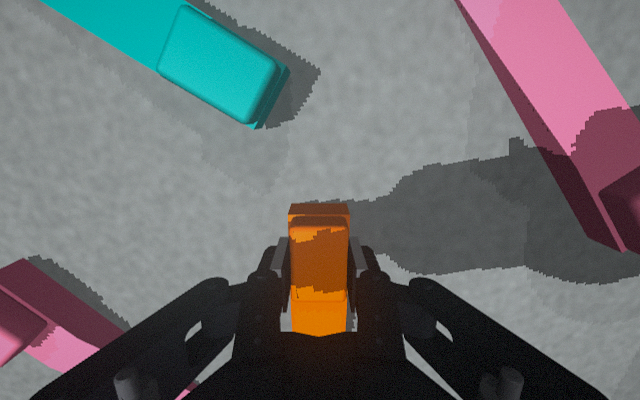

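```bash
python3 -m crank '0 0 -1.5 0;0 0 -3 0;0 0 -4.5 0;0 0 -6 0;0 0 -6 0'
python3 - <<'E'
from h import *
from rig import *
print(read_state()['finger_gap'])
p=g2w(-.185,-.085);print(p)
plan([*p,.08],np.degrees(yaw))
E
```

```text
clock: 3.85
ee_pos: [0.3571, -0.2934, 0.0811]
tcp_rot: [2.452, 1.959, 0.001]
ft_force: [0.6, 0.6, -1.6]
finger_gap: 0.344
0.3436762236357292
[ 0.4185557  -0.05418104]
pos [ 0.3571 -0.2934  0.0811] tool y heading -12.76 shift cm [24.69  0.71  0.07] turn about tool z (down) deg -18.4 z axis [ 0.003 -0.002 -1.   ] t 3.85 f [ 0.57  0.63 -1.59]
```

```bash
python3 -m crank '4 0.7 0 -6;8 0.7 0 -12;12 0.7 0 -18.4;16 0.7 0 -18.4;20 0.7 0 -18.4;23 0.7 0 -18.4;24.7 0.7 0 -18.4;24.7 0.7 0 -18.4'
python3 - <<'E'
from h import *
from rig import *
p=g2w(-.185,-.085)
plan([*p,.02],np.degrees(yaw))
s=read_state();c=camera('wrist');pickle.dump((c,s),open('w3.pkl','wb'));cv2.imwrite('pics/w3.png',c['frame'])
c=camera('scene');pickle.dump(c,open('scene1.pkl','wb'));cv2.imwrite('pics/s3.png',c['frame'])
c=camera('top');pickle.dump(c,open('top1.pkl','wb'));cv2.imwrite('pics/t3.png',cv2.resize(c['frame'][130:330,190:430],None,fx=3,fy=3))
E
```

```text
clock: 4.65
ee_pos: [0.4171, -0.0512, 0.0786]
tcp_rot: [-2.105, -2.331, -0.0]
ft_force: [-0.5, -1.3, -1.4]
finger_gap: 0.343
pos [ 0.4171 -0.0512  0.0786] tool y heading 5.85 shift cm [-0.32  0.11  5.86] turn about tool z (down) deg 0.21 z axis [-0.001  0.001 -1.   ] t 4.65 f [-0.49 -1.25 -1.39]
```

View pics/w3.png

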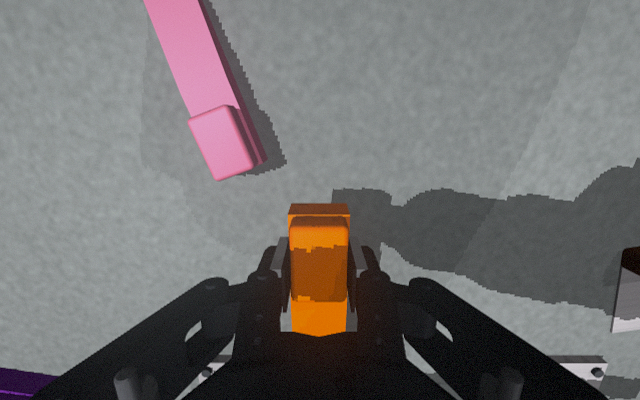

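View pics/t3.png

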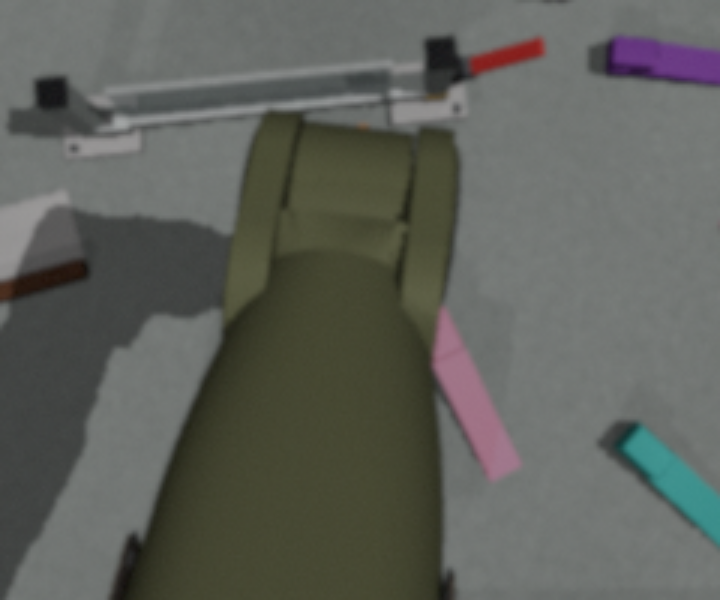

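View pics/s3.png

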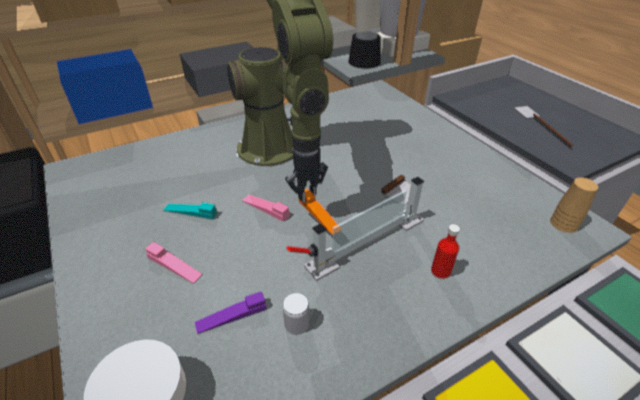

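```bash
python3 -m crank '-0.3 0.1 2 0;-0.3 0.1 4 0;-0.3 0.1 5 0;-0.3 0.1 5.4 0;-0.3 0.1 5.4 0;-0.3 0.1 5.4 0'
python3 -m crank '0 0 0.2 0;0 0 0.2 0'
```

```text
clock: 5.4
ee_pos: [0.419, -0.0562, 0.0258]
tcp_rot: [2.109, 2.327, 0.001]
ft_force: [-0.7, -0.4, -0.9]
finger_gap: 0.34
clock: 5.6
ee_pos: [0.4189, -0.056, 0.0236]
tcp_rot: [2.109, 2.328, 0.001]
ft_force: [-0.1, 0.9, -0.9]
finger_gap: 0.342
```

```bash
python3 -m crank '0 0 0.15 0;0 0 0.15 0'
python3 -m crank '0 0 0.1 0;0 0 0.1 0'
python3 - <<'E'
from h import *
from rig import *
p=g2w(-.185,-.085)
plan([*p,.02],np.degrees(yaw))
E
```

```text
clock: 5.8
ee_pos: [0.4186, -0.0559, 0.0218]
tcp_rot: [2.109, 2.328, 0.0]
ft_force: [-0.7, -0.5, -1.3]
finger_gap: 0.34
clock: 6.0
ee_pos: [0.4185, -0.0559, 0.0207]
tcp_rot: [-2.109, -2.328, 0.0]
ft_force: [0.9, 0.3, -1.5]
finger_gap: 0.341
pos [ 0.4185 -0.0559  0.0207] tool y heading 5.65 shift cm [0.17 0.03 0.07] turn about tool z (down) deg 0.01 z axis [-0.  0. -1.] t 6.0 f [ 0.85  0.3  -1.51]
```

```bash
python3 -m crank '0 0 0.07 0;0 0 0.07 0'
python3 -m crank '0 0 0.05 0;0 0 0.05 0'
```

```text
clock: 6.2
ee_pos: [0.4186, -0.0559, 0.0205]
tcp_rot: [2.109, 2.328, 0.0]
ft_force: [-1.8, 0.6, 5.8]
finger_gap: 0.34
clock: 6.4
ee_pos: [0.4186, -0.0559, 0.0205]
tcp_rot: [2.109, 2.328, 0.0]
ft_force: [-4.0, 0.9, 13.5]
finger_gap: 0.341
```

```bash
python3 -m crank '0 0 -0.09 0;0.1 1 -0.09 0;0.1 2 -0.09 0;0.1 3 -0.09 0;0.1 4 -0.09 0;0.1 4 -0.09 0'
python3 -m crank '0 0.3 0 0;0 0.6 0 0;0 0.6 0 0'
```

```text
clock: 7.0
ee_pos: [0.4604, -0.0509, 0.0206]
tcp_rot: [2.108, 2.328, 0.002]
ft_force: [0.2, -0.5, -1.4]
finger_gap: 0.341
clock: 7.3
ee_pos: [0.4631, -0.0505, 0.0205]
tcp_rot: [-2.109, -2.327, 0.003]
ft_force: [-4.0, -0.2, 4.1]
finger_gap: 0.338
```

```bash
python3 -m crank '0 0.2 -0.03 0;0 0.2 -0.03 0'
python3 -m crank '0 0.2 0 0;0 0.2 0 0'
python3 - <<'E'
from h import *
from rig import *
plan([*g2w(-.115,-.085),.02],np.degrees(yaw))
c=camera('scene');pickle.dump(c,open('scene2.pkl','wb'));cv2.imwrite('pics/s4.png',cv2.resize(c['frame'][150:300,270:430],None,fx=4.5,fy=4,interpolation=cv2.INTER_CUBIC))
E
```

```text
clock: 7.5
ee_pos: [0.4668, -0.0502, 0.0207]
tcp_rot: [2.109, 2.328, 0.001]
ft_force: [-0.1, 0.7, -0.6]
finger_gap: 0.338
clock: 7.7
ee_pos: [0.4686, -0.05, 0.0207]
tcp_rot: [2.109, 2.328, 0.0]
ft_force: [-0.5, 0.1, -0.9]
finger_gap: 0.341
pos [ 0.4686 -0.05    0.0207] tool y heading 5.65 shift cm [0.07 1.98 0.07] turn about tool z (down) deg 0.01 z axis [ 0.  0. -1.] t 7.7 f [-0.53  0.07 -0.94]
```

View pics/s4.png

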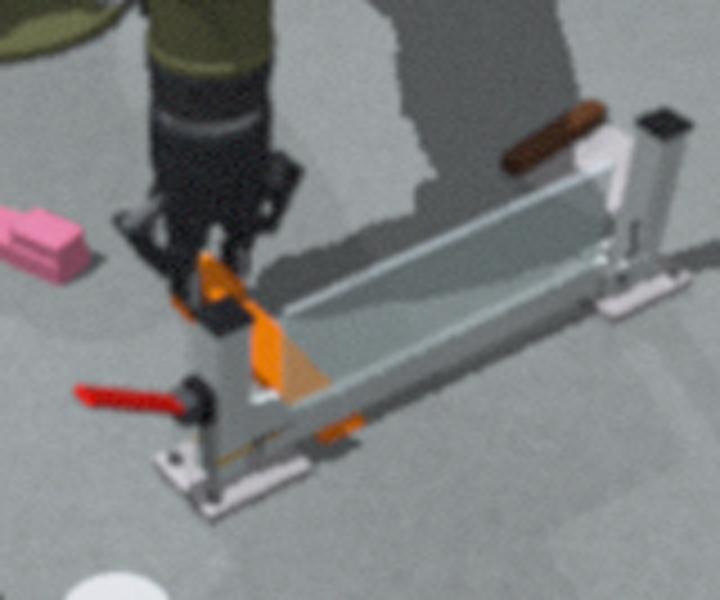

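The scene crop shows the nose emerging under the rail at (340,428), clear of the foot plate. I'll keep going in small steps.

```bash
python3 -m crank '0 0.3 0.03 0;0 0.3 0.03 0'
python3 -m crank '0 0.3 0 0;0 0.3 0 0'
python3 -m crank '0 0.3 0 0;0 0.3 0 0'
```

```text
clock: 7.95
ee_pos: [0.4711, -0.0497, 0.0205]
tcp_rot: [-2.109, -2.328, 0.001]
ft_force: [-0.1, -0.4, -0.5]
finger_gap: 0.342
clock: 8.15
ee_pos: [0.4747, -0.0494, 0.0206]
tcp_rot: [2.109, 2.328, 0.001]
ft_force: [0.9, -0.1, -1.4]
finger_gap: 0.339
clock: 8.35
ee_pos: [0.4775, -0.0491, 0.0205]
tcp_rot: [2.109, 2.328, 0.001]
ft_force: [0.6, 0.1, -0.9]
finger_gap: 0.339
```

```bash
python3 -m crank '0 0.3 0 0;0 0.3 0 0'
python3 -m crank '0 0.2 0 0;0 0.2 0 0'
python3 -m crank '0 0.2 0 0;0 0.2 0 0'
```

```text
clock: 8.55
ee_pos: [0.4805, -0.0488, 0.0205]
tcp_rot: [2.109, 2.328, 0.0]
ft_force: [-0.2, 1.1, -0.3]
finger_gap: 0.34
clock: 8.75
ee_pos: [0.4822, -0.0487, 0.0205]
tcp_rot: [-2.109, -2.328, 0.0]
ft_force: [-2.8, -0.1, 3.9]
finger_gap: 0.344
clock: 8.95
ee_pos: [0.4842, -0.0484, 0.0205]
tcp_rot: [2.109, 2.328, 0.0]
ft_force: [-2.6, -0.1, 3.9]
finger_gap: 0.338
```

Contact with the rail has begun. I'll release, go round behind the butt and finish with shut fingers, so that the force felt is a clean push.

```bash
python3 -m crank '0 0 0 0;0 0 0 0;0 0 0 0;0 0 0 0;0 0 0 0' 0
python3 -m crank '0 0 -2 0;0 0 -4.5 0;0 0 -4.5 0;0 -2.5 -4.5 0;0 -5 -4.5 0;0 -5 -4.5 0;0 -5 -4.5 0' 255
python3 - <<'E'
from h import *
from rig import *
s=read_state();print(s['ft_force'],s['ee_pos'],s['finger_gap'])
c=camera('wrist');pickle.dump((c,s),open('w5.pkl','wb'));cv2.imwrite('pics/w5.png',c['frame']);wedge(c,s)
E
```

```text
clock: 9.45
ee_pos: [0.4842, -0.0484, 0.0205]
tcp_rot: [2.109, 2.328, 0.0]
ft_force: [0.2, 0.5, -0.1]
finger_gap: 1.0
clock: 10.15
ee_pos: [0.4343, -0.0534, 0.0653]
tcp_rot: [2.109, 2.328, 0.0]
ft_force: [0.1, 0.3, -0.2]
finger_gap: -0.0
[ 0.10639839  0.34819041 -0.20902958] [ 0.43432076 -0.05339502  0.06531639] -0.0004645639350392865
block 78 [ 0.5004 -0.0455  0.0393] ((0.5002874135971069, -0.04542722553014755), (0.008899684995412827, 0.006643717177212238), 5.041853904724121)
all ((0.5157017111778259, -0.04394412413239479), (0.039881717413663864, 0.00917673110961914), 5.811347007751465) z [0.0193 0.0213 0.0402]
```

View pics/w5.png

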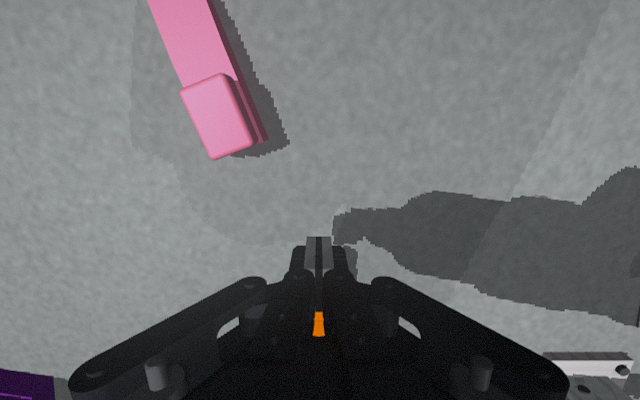

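```bash
python3 -m crank '0 0 2 0;0 0 4 0;0 0 5.2 0;0 0 5.2 0;0 0.7 5.2 0;0 1.3 5.2 0;0 1.3 5.2 0'
python3 -m crank '0 0.2 0 0;0 0.2 0 0'
python3 -m crank '0 0.2 0 0;0 0.2 0 0'
```

```text
clock: 10.9
ee_pos: [0.4499, -0.0522, 0.0145]
tcp_rot: [2.107, 2.327, 0.003]
ft_force: [-0.9, -0.1, -0.5]
finger_gap: 0.004
clock: 11.1
ee_pos: [0.4498, -0.0519, 0.0138]
tcp_rot: [2.109, 2.328, 0.001]
ft_force: [0.9, -0.4, 0.0]
finger_gap: -0.001
clock: 11.3
ee_pos: [0.4514, -0.0517, 0.0136]
tcp_rot: [2.109, 2.328, 0.0]
ft_force: [-0.2, -0.6, 0.3]
finger_gap: 0.001
```

```bash
python3 -m crank '0 0.2 0 0;0 0.2 0 0'
python3 -m crank '0 0.2 0 0;0 0.2 0 0'
python3 -m crank '0 0.2 0 0;0 0.2 0 0'
```

```text
clock: 11.5
ee_pos: [0.4533, -0.0515, 0.0135]
tcp_rot: [-2.109, -2.328, 0.0]
ft_force: [-1.2, -0.5, -0.1]
finger_gap: 0.002
clock: 11.7
ee_pos: [0.4555, -0.0513, 0.0135]
tcp_rot: [2.109, 2.328, 0.0]
ft_force: [-0.1, -0.6, 0.6]
finger_gap: 0.002
clock: 11.9
ee_pos: [0.4577, -0.0511, 0.0135]
tcp_rot: [2.109, 2.328, 0.0]
ft_force: [-0.3, -0.1, 0.8]
finger_gap: 0.001
```

```bash
python3 -m crank '0 0.2 0 0;0 0.2 0 0'
python3 -m crank '0 0.2 0 0;0 0.2 0 0'
python3 -m crank '0 0.2 0 0;0 0.2 0 0'
```

```text
clock: 12.1
ee_pos: [0.459, -0.0509, 0.0134]
tcp_rot: [-2.109, -2.328, 0.001]
ft_force: [-2.3, -0.6, 0.8]
finger_gap: -0.004
clock: 12.3
ee_pos: [0.4598, -0.0507, 0.0132]
tcp_rot: [-2.108, -2.327, 0.003]
ft_force: [-5.2, -0.1, 4.2]
finger_gap: -0.004
clock: 12.5
ee_pos: [0.4604, -0.0506, 0.013]
tcp_rot: [-2.107, -2.326, 0.006]
ft_force: [-9.4, -0.2, 6.3]
finger_gap: -0.001
```

```bash
python3 -m crank '0 0 -0.05 0;0 0 -0.05 0;0 0 -0.05 0'
python3 -m crank '0 0.1 0 0;0 0.1 0 0;0 0.1 0 0'
python3 - <<'E'
from h import *
from rig import *
plan([*g2w(-.115,-.085),.02],np.degrees(yaw))
E
```

```text
clock: 12.8
ee_pos: [0.4605, -0.0503, 0.013]
tcp_rot: [-2.107, -2.325, 0.005]
ft_force: [-5.4, -0.7, -0.2]
finger_gap: -0.002
clock: 13.1
ee_pos: [0.4607, -0.0503, 0.013]
tcp_rot: [-2.106, -2.325, 0.006]
ft_force: [-8.0, -0.9, 3.9]
finger_gap: -0.004
pos [ 0.4607 -0.0503  0.013 ] tool y heading 5.64 shift cm [ 0.03  2.76 -0.72] turn about tool z (down) deg -0.0 z axis [-0.006  0.    -1.   ] t 13.1 f [-7.96 -0.87  3.93]
```

```bash
python3 -m crank '0 0.1 -0.06 0;0 0.1 -0.06 0;0 0.1 -0.06 0'
python3 -m crank '0 0.1 -0.03 0;0 0.1 -0.03 0;0 0.1 -0.03 0'
```

```text
clock: 13.4
ee_pos: [0.4623, -0.0502, 0.0135]
tcp_rot: [-2.107, -2.325, 0.005]
ft_force: [-6.6, -0.7, -1.1]
finger_gap: 0.002
clock: 13.7
ee_pos: [0.4633, -0.05, 0.0138]
tcp_rot: [-2.107, -2.325, 0.005]
ft_force: [-5.5, 0.1, -0.6]
finger_gap: 0.001
```

```bash
python3 -m crank '0 0.2 -0.01 0;0 0.2 -0.01 0'
python3 -m crank '0 0.2 0 0;0 0.2 0 0'
python3 -m crank '0 0.2 0 0;0 0.2 0 0'
python3 -m crank '0 0.2 0 0;0 0.2 0 0'
```

```text
clock: 13.9
ee_pos: [0.4655, -0.0499, 0.0139]
tcp_rot: [-2.107, -2.325, 0.005]
ft_force: [-5.5, -0.1, -0.7]
finger_gap: -0.01
clock: 14.1
ee_pos: [0.4676, -0.0497, 0.0139]
tcp_rot: [-2.107, -2.325, 0.005]
ft_force: [-6.4, -0.3, -0.4]
finger_gap: 0.003
clock: 14.3
ee_pos: [0.4696, -0.0495, 0.0139]
tcp_rot: [-2.107, -2.325, 0.005]
ft_force: [-5.2, 0.0, -2.2]
finger_gap: -0.003
clock: 14.5
ee_pos: [0.4716, -0.0493, 0.0139]
tcp_rot: [-2.107, -2.325, 0.005]
ft_force: [-5.4, -0.1, -1.8]
finger_gap: -0.002
```

```bash
python3 -m crank '0 0.2 0 0;0 0.2 0 0'
python3 -m crank '0 0.2 0 0;0 0.2 0 0'
python3 -m crank '0 0.2 0 0;0 0.2 0 0'
python3 - <<'E'
from h import *
from rig import *
plan([*g2w(-.115,-.085),.02],np.degrees(yaw))
c=camera('scene');pickle.dump(c,open('scene3.pkl','wb'));cv2.imwrite('pics/s6.png',cv2.resize(c['frame'][190:290,290:430],None,fx=5.5,fy=5.5,interpolation=cv2.INTER_CUBIC))
E
```

```text
clock: 14.7
ee_pos: [0.4735, -0.0491, 0.0139]
tcp_rot: [-2.107, -2.325, 0.005]
ft_force: [-5.0, -0.8, -2.2]
finger_gap: -0.003
clock: 14.9
ee_pos: [0.4755, -0.049, 0.0138]
tcp_rot: [-2.107, -2.325, 0.005]
ft_force: [-5.5, 0.3, -1.6]
finger_gap: 0.001
clock: 15.1
ee_pos: [0.4773, -0.0487, 0.0138]
tcp_rot: [-2.107, -2.325, 0.005]
ft_force: [-5.6, -0.6, -2.0]
finger_gap: -0.002
pos [ 0.4773 -0.0487  0.0138] tool y heading 5.64 shift cm [ 0.04  1.09 -0.63] turn about tool z (down) deg -0.0 z axis [-0.005  0.    -1.   ] t 15.1 f [-5.58 -0.57 -1.95]
```

View pics/s6.png

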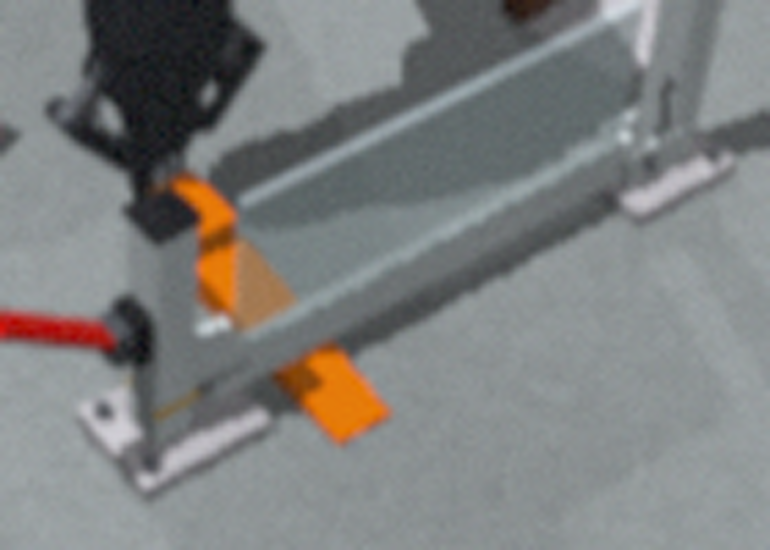

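The wedge is straight under the rail, with its nose out at (345,410) in the crop. From here I take finer steps.

```bash
python3 -m crank '0 0.15 0 0;0 0.15 0 0'
python3 -m crank '0 0.15 0 0;0 0.15 0 0'
python3 -m crank '0 0.15 0 0;0 0.15 0 0'
python3 -m crank '0 0.15 0 0;0 0.15 0 0'
```

```text
clock: 15.35
ee_pos: [0.4787, -0.0486, 0.0137]
tcp_rot: [-2.107, -2.325, 0.006]
ft_force: [-5.8, -0.9, -2.0]
finger_gap: 0.001
clock: 15.55
ee_pos: [0.4802, -0.0485, 0.0137]
tcp_rot: [-2.107, -2.325, 0.006]
ft_force: [-6.0, -0.3, -1.6]
finger_gap: 0.005
clock: 15.75
ee_pos: [0.4815, -0.0483, 0.0137]
tcp_rot: [-2.107, -2.325, 0.006]
ft_force: [-6.0, -1.1, -1.8]
finger_gap: -0.003
clock: 15.95
ee_pos: [0.483, -0.0482, 0.0137]
tcp_rot: [-2.107, -2.325, 0.006]
ft_force: [-6.6, -0.2, -1.6]
finger_gap: 0.0
```

```bash
python3 -m crank '0 0.1 0 0;0 0.1 0 0'
python3 -m crank '0 0.1 0 0;0 0.1 0 0'
python3 -m crank '0 0.1 0 0;0 0.1 0 0'
python3 -m crank '0 0.1 0 0;0 0.1 0 0'
```

```text
clock: 16.15
ee_pos: [0.4838, -0.0481, 0.0136]
tcp_rot: [-2.107, -2.325, 0.006]
ft_force: [-6.2, -0.3, -2.2]
finger_gap: 0.002
clock: 16.35
ee_pos: [0.4849, -0.048, 0.0136]
tcp_rot: [-2.107, -2.325, 0.006]
ft_force: [-6.9, -1.3, -1.7]
finger_gap: 0.002
clock: 16.55
ee_pos: [0.4857, -0.0479, 0.0136]
tcp_rot: [-2.107, -2.325, 0.006]
ft_force: [-6.6, -0.8, -2.6]
finger_gap: -0.004
clock: 16.75
ee_pos: [0.4868, -0.0478, 0.0136]
tcp_rot: [-2.107, -2.325, 0.006]
ft_force: [-6.5, -1.6, -2.5]
finger_gap: 0.001
```

```bash
python3 -m crank '0 0.1 0 0;0 0.1 0 0'
python3 -m crank '0 0.1 0 0;0 0.1 0 0'
python3 -m crank '0 0.1 0 0;0 0.1 0 0'
```

```text
clock: 16.95
ee_pos: [0.4878, -0.0478, 0.0136]
tcp_rot: [-2.107, -2.325, 0.006]
ft_force: [-6.2, -1.3, -2.0]
finger_gap: 0.004
clock: 17.15
ee_pos: [0.4887, -0.0477, 0.0136]
tcp_rot: [-2.107, -2.325, 0.006]
ft_force: [-6.6, -0.6, -2.9]
finger_gap: -0.005
clock: 17.35
ee_pos: [0.4892, -0.0476, 0.0134]
tcp_rot: [-2.106, -2.324, 0.007]
ft_force: [-7.1, -1.3, -2.1]
finger_gap: 0.0
```

```bash
python3 -m crank '0 0.1 0 0;0 0.1 0 0'
python3 -m crank '0 0.1 0 0;0 0.1 0 0'
```

```text
clock: 17.55
ee_pos: [0.4897, -0.0475, 0.0132]
tcp_rot: [-2.106, -2.324, 0.008]
ft_force: [-8.9, -1.4, -2.7]
finger_gap: 0.001
clock: 17.75
ee_pos: [0.4903, -0.0474, 0.0131]
tcp_rot: [-2.106, -2.323, 0.009]
ft_force: [-8.9, -0.7, -3.2]
finger_gap: 0.002
```

```bash
python3 -m crank '0 0.1 0.02 0;0 0.1 0.02 0'
python3 -m crank '0 0.1 0 0;0 0.1 0 0'
python3 -m crank '0 0.1 0 0;0 0.1 0 0'
```

```text
clock: 17.95
ee_pos: [0.4902, -0.0474, 0.013]
tcp_rot: [-2.105, -2.322, 0.011]
ft_force: [-13.0, -1.9, 3.7]
finger_gap: -0.001
clock: 18.15
ee_pos: [0.4903, -0.0474, 0.013]
tcp_rot: [-2.104, -2.322, 0.013]
ft_force: [-16.4, -2.4, 6.4]
finger_gap: -0.009
clock: 18.35
ee_pos: [0.4903, -0.0474, 0.013]
tcp_rot: [-2.104, -2.321, 0.015]
ft_force: [-18.1, -1.9, 10.7]
finger_gap: -0.001
```

```bash
python3 -m crank '0 0 -0.04 0;0 0 -0.04 0'
python3 -m crank '0 0 -0.03 0;0 0 -0.03 0'
```

```text
clock: 18.55
ee_pos: [0.4906, -0.0473, 0.0131]
tcp_rot: [-2.104, -2.321, 0.014]
ft_force: [-16.7, -2.5, 5.8]
finger_gap: -0.002
clock: 18.75
ee_pos: [0.4906, -0.0473, 0.0131]
tcp_rot: [-2.104, -2.321, 0.015]
ft_force: [-13.7, -2.8, 2.0]
finger_gap: 0.0
```

```bash
python3 -m crank '0 0.1 -0.05 0;0 0.1 -0.05 0'
python3 -m crank '0 0.1 -0.03 0;0 0.1 -0.03 0'
```

```text
clock: 18.95
ee_pos: [0.4908, -0.0472, 0.0132]
tcp_rot: [-2.103, -2.32, 0.016]
ft_force: [-15.9, -1.6, -0.6]
finger_gap: -0.003
clock: 19.15
ee_pos: [0.4908, -0.0471, 0.0132]
tcp_rot: [-2.103, -2.319, 0.018]
ft_force: [-17.0, -2.8, 0.0]
finger_gap: 0.001
```

```bash
python3 -m crank '0 0.1 -0.03 0;0 0.1 -0.03 0'
python3 -m crank '0 0.06 -0.02 0;0 0.06 -0.02 0'
```

```text
clock: 19.35
ee_pos: [0.4909, -0.0471, 0.0132]
tcp_rot: [-2.102, -2.318, 0.02]
ft_force: [-18.4, -3.1, 1.0]
finger_gap: -0.002
clock: 19.55
ee_pos: [0.4909, -0.0471, 0.0132]
tcp_rot: [-2.102, -2.318, 0.021]
ft_force: [-18.6, -3.7, 0.4]
finger_gap: -0.004
```

```bash
python3 -m crank '0 0.1 -0.05 0;0 0.1 -0.05 0'
python3 -m crank '0 0.05 -0.03 0;0 0.05 -0.03 0'
```

```text
clock: 19.75
ee_pos: [0.491, -0.047, 0.0132]
tcp_rot: [-2.101, -2.317, 0.023]
ft_force: [-21.0, -3.6, -1.7]
finger_gap: 0.001
clock: 19.95
ee_pos: [0.491, -0.047, 0.0132]
tcp_rot: [-2.1, -2.316, 0.024]
ft_force: [-21.1, -3.6, -2.7]
finger_gap: -0.004
```

A push of 21 N is mid-band, so I stop here and back off.

```bash
python3 -m crank '0 -0.3 0 0;0 -0.6 0 0;0 -1 0 0;0 -2 0 0;0 -3 0 0;0 -3 0 0'
python3 - <<'E'
from h import *
from rig import *
s=read_state()
plan([*g2w(-.115,-.085),.02],np.degrees(yaw))
c=camera('scene');pickle.dump(c,open('scene4.pkl','wb'));cv2.imwrite('pics/s7.png',cv2.resize(c['frame'][190:290,290:430],None,fx=5.5,fy=5.5,interpolation=cv2.INTER_CUBIC))
E
```

```text
clock: 20.55
ee_pos: [0.4722, -0.0496, 0.0179]
tcp_rot: [-2.11, -2.328, 0.0]
ft_force: [-0.1, 0.2, 0.3]
finger_gap: -0.003
pos [ 0.4722 -0.0496  0.0179] tool y heading 5.63 shift cm [ 0.07  1.62 -0.21] turn about tool z (down) deg -0.01 z axis [-0. -0. -1.] t 20.55 f [-0.12  0.17  0.3 ]
```

View pics/s7.png

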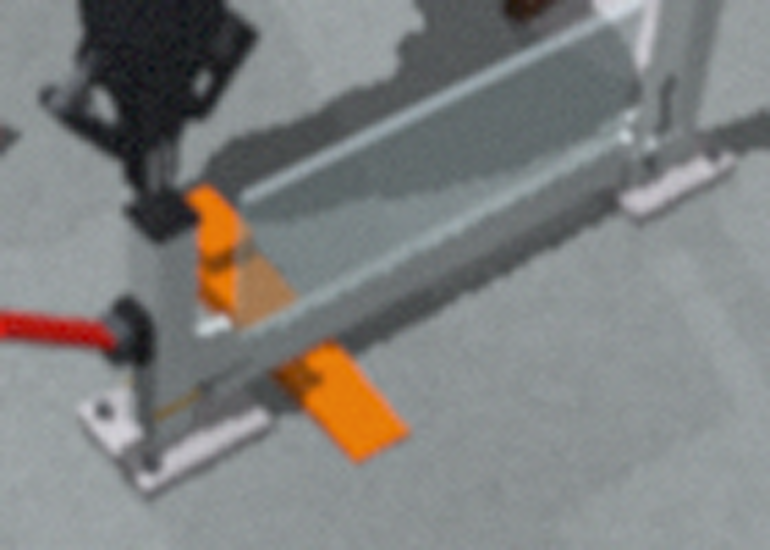

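Run:
```python
from h import *
# rail top/outer edge height from depth: points near guard plane, band by y
for n in ['scene0','scene3','scene4']:
    c=load(n+'.pkl');Q=cloud(c).reshape(-1,3)
    gxx=(Q[:,:2]-G0)@gx;gyy=(Q[:,:2]-G0)@gy
    out=[]
    for a in np.arange(-.14,.14,.04):
        k=(np.abs(gxx-.004)<.02)&(np.abs(gyy-a-.02)<.02)&(Q[:,2]>.1)&(Q[:,2]<.16)
        out.append((round(a+.02,2),k.sum(),np.percentile(Q[k,2],90).round(4) if k.sum() else None))
    print(n,out)
a=load('scene3.pkl')['frame'];b=load('scene4.pkl')['frame'];z=load('scene0.pkl')['frame']
s=lambda f:cv2.resize(f[195:245,322:420],None,fx=8,fy=3.8,interpolation=cv2.INTER_CUBIC)
cv2.imwrite('pics/cmp.png',np.vstack([s(z),s(a),s(b)]))
```

```text
scene0 [(np.float64(-0.12), np.int64(93), np.float64(0.1309)), (np.float64(-0.08), np.int64(129), np.float64(0.1318)), (np.float64(-0.04), np.int64(119), np.float64(0.1325)), (np.float64(0.0), np.int64(123), np.float64(0.1337)), (np.float64(0.04), np.int64(112), np.float64(0.1343)), (np.float64(0.08), np.int64(116), np.float64(0.1348)), (np.float64(0.12), np.int64(76), np.float64(0.1363)), (np.float64(0.16), np.int64(216), np.float64(0.1547))]
scene3 [(np.float64(-0.12), np.int64(105), np.float64(0.1344)), (np.float64(-0.08), np.int64(135), np.float64(0.1353)), (np.float64(-0.04), np.int64(128), np.float64(0.1351)), (np.float64(0.0), np.int64(129), np.float64(0.1353)), (np.float64(0.04), np.int64(122), np.float64(0.1357)), (np.float64(0.08), np.int64(114), np.float64(0.1361)), (np.float64(0.12), np.int64(84), np.float64(0.1364)), (np.float64(0.16), np.int64(210), np.float64(0.1548))]
scene4 [(np.float64(-0.12), np.int64(112), np.float64(0.1363)), (np.float64(-0.08), np.int64(138), np.float64(0.1363)), (np.float64(-0.04), np.int64(131), np.float64(0.1362)), (np.float64(0.0), np.int64(123), np.float64(0.1359)), (np.float64(0.04), np.int64(121), np.float64(0.1361)), (np.float64(0.08), np.int64(113), np.float64(0.136)), (np.float64(0.12), np.int64(87), np.float64(0.1373)), (np.float64(0.16), np.int64(213), np.float64(0.1549))]
```

Run:
```python
from h import *
# project lever press points etc
for th in (0,.9):
    pass
p=g2w(0,-.195-.055);print('press xy',p)
plan([*p,.19],np.degrees(yaw))
```

```text
press xy [ 0.6188852 -0.2001882]
pos [ 0.4731 -0.0496  0.018 ] tool y heading 5.63 shift cm [-16.42  13.04 -17.18] turn about tool z (down) deg -0.01 z axis [ 0.001  0.    -1.   ] t 20.6 f [-0.46 -0.8  -0.49]
```

View pics/cmp.png

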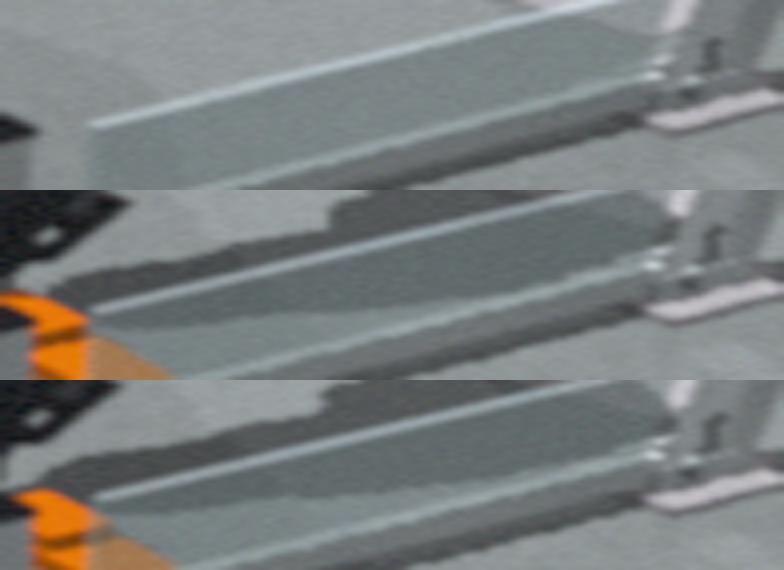

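The glass top reads 0.136 m along its whole length, so the rail is level. Next is the lever: up, sideways over it, then down.

```bash
python3 -m crank '0 -0.5 -4 0;0 -0.5 -8.5 0;0 -0.5 -13 0;0 -0.5 -17.5 0;-4 -0.5 -17.5 0;-8.5 -0.5 -17.5 0;-13 -0.5 -17.5 0;-16.9 -0.5 -17.5 0'
python3 -m crank '0 4.5 0 0;0 9 0 0;0 13.5 0 0;0 13.5 0 0;0 13.5 0 0'
python3 - <<'E'
from h import *
from rig import *
p=g2w(0.001,-.195-.06);print(p)
plan([*p,.15],np.degrees(yaw))
s=read_state();c=camera('wrist');pickle.dump((c,s),open('w8.pkl','wb'));cv2.imwrite('pics/w8.png',c['frame'])
E
```

```text
clock: 21.4
ee_pos: [0.4858, -0.2205, 0.1935]
tcp_rot: [2.108, 2.326, 0.001]
ft_force: [0.9, -0.3, 0.8]
finger_gap: -0.006
clock: 21.9
ee_pos: [0.62, -0.2047, 0.1918]
tcp_rot: [-2.108, -2.329, 0.001]
ft_force: [0.0, 1.0, 0.3]
finger_gap: -0.004
[ 0.62037206 -0.20506562]
pos [ 0.62   -0.2047  0.1918] tool y heading 5.7 shift cm [-0.04  0.03  4.18] turn about tool z (down) deg 0.06 z axis [-0.001  0.    -1.   ] t 21.9 f [0.04 1.05 0.31]
```

View pics/w8.png

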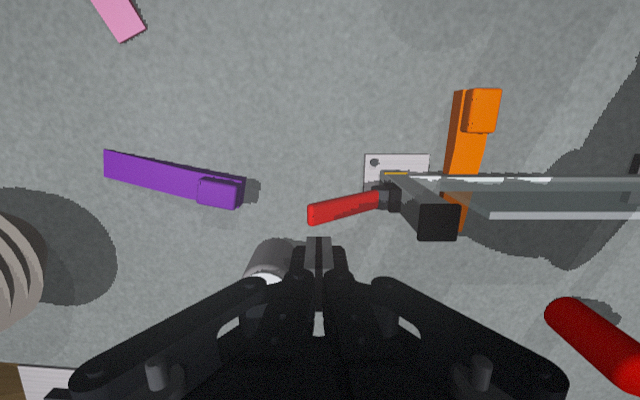

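Run:
```python
from h import *
c,s=load('w8.pkl');P=wcloud(c,s);h=hsv(c)
m=((h[...,0]<6)|(h[...,0]>174))&(h[...,1]>140);m[:,400:]=0
q=P[m];q=q[q[:,2]>.06];i=np.argsort(q[:,1]);print(q[i[::len(i)//8]].round(4))
t=load('top0.pkl');print('shaker top',ray(t,[[380,110]],.085))
M=R.from_rotvec(s['tcp_rot']).as_matrix()
d=np.array([[.6213,-.205,0]])-s['ee_pos'];print((d@M*100).round(2))
```

```text
[[ 0.6144 -0.2354  0.2836]
 [ 0.6132 -0.2067  0.1384]
 [ 0.6223 -0.2004  0.1338]
 [ 0.6016 -0.194   0.2816]
 [ 0.6097 -0.187   0.1226]
 [ 0.6105 -0.1791  0.1175]
 [ 0.6191 -0.1702  0.11  ]
 [ 0.6117 -0.1608  0.1045]
 [ 0.6179 -0.1502  0.0963]]
shaker top [[ 0.73789853 -0.24723292  0.085     ]]
[[-0.04  0.13 19.18]]
```

```bash
python3 -m crank '0 0 3 0;0 0 4.5 0;0 0 6 0;0 0 7 0;0 0 8 0;0 0 8 0'
python3 -m crank '0 0 1 0;0 0 2 0;0 0 2 0'
python3 - <<'E'
from h import *
plan([.62,-.205,.08],np.degrees(yaw))
E
```

```text
clock: 22.55
ee_pos: [0.6185, -0.2051, 0.1126]
tcp_rot: [-2.11, -2.328, -0.0]
ft_force: [-0.1, -0.0, 0.5]
finger_gap: -0.004
clock: 22.85
ee_pos: [0.6191, -0.2052, 0.0926]
tcp_rot: [2.109, 2.328, 0.0]
ft_force: [0.1, 0.6, 0.4]
finger_gap: -0.0
pos [ 0.6191 -0.2052  0.0926] tool y heading 5.63 shift cm [0.01 0.09 1.26] turn about tool z (down) deg -0.02 z axis [ 0. -0. -1.] t 22.85 f [0.08 0.63 0.44]
```

Run:
```python
from h import *
from rig import *
c=camera('scene');cv2.imwrite('pics/s9.png',cv2.resize(c['frame'][170:290,260:400],None,fx=5,fy=5,interpolation=cv2.INTER_CUBIC))
```

```text
(no output)
```

View pics/s9.png

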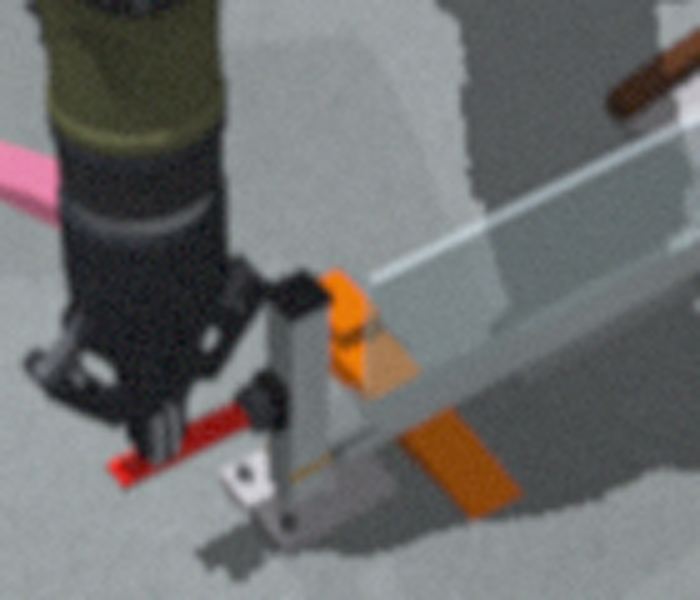

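The crop shows the fingertip at (155,450) on the lever, which has come down. I'll continue gently.

```bash
python3 -m crank '0 0 0.5 0;0 0 1 0;0 0 1 0'
python3 -m crank '0 0 0.3 0;0 0 0.3 0'
python3 -m crank '0 0 0.3 0;0 0 0.3 0'
```

```text
clock: 23.2
ee_pos: [0.6192, -0.2049, 0.0825]
tcp_rot: [2.109, 2.328, -0.0]
ft_force: [-0.0, -0.3, 1.2]
finger_gap: 0.001
clock: 23.4
ee_pos: [0.6192, -0.2047, 0.0797]
tcp_rot: [-2.109, -2.328, -0.0]
ft_force: [-1.3, 1.1, 2.2]
finger_gap: 0.001
clock: 23.6
ee_pos: [0.6194, -0.2047, 0.0785]
tcp_rot: [2.109, 2.328, 0.001]
ft_force: [-4.3, 0.3, 14.8]
finger_gap: 0.001
```

```bash
python3 -m crank '0 0 0.05 0;0 0 0.05 0;0 0 0.05 0'
python3 -m crank '0 0 -3 0;0 0 -6 0;0 0 -10 0;0 -3 -10 0;0 -8 -10 0;0 -12 -10 0;0 -12 -10 0'
python3 - <<'E'
from h import *
from rig import *
s=read_state();print(s['ft_force'],s['ee_pos'])
c=camera('scene');cv2.imwrite('pics/s10.png',cv2.resize(c['frame'][170:290,260:400],None,fx=5,fy=5,interpolation=cv2.INTER_CUBIC))
pickle.dump(c,open('scene5.pkl','wb'))
Q=cloud(c);h=hsv(c);m=((h[...,0]<6)|(h[...,0]>174))&(h[...,1]>140)
q=Q[m];r=(q[:,:2]-G0);yy=r@gy;k=(yy<-.2)&(yy>-.3)&(abs(r@gx)<.03)&(q[:,2]>.05);q=q[k];yy=yy[k]
p=np.polyfit(yy,q[:,2],1);print('lever slope',p[0],'-> joint approx',.70+np.arctan(p[0]),len(q),'tip z',q[:,2].min())
t=camera('top');cv2.imwrite('pics/t10.png',t['frame'])
r=(Q.reshape(-1,3)[:,:2]-G0);Z=Q.reshape(-1,3)[:,2]
for a in (-.12,-.08,-.04,0,.04,.08,.11):
    k=(abs(r@gx-.004)<.02)&(abs(r@gy-a)<.02)&(Z>.1)&(Z<.15);print(a,np.percentile(Z[k],90).round(4),end=' ')
E
```

```text
clock: 23.9
ee_pos: [0.6195, -0.2047, 0.0785]
tcp_rot: [2.108, 2.328, 0.002]
ft_force: [-5.9, 1.7, 17.5]
finger_gap: 0.001
clock: 24.6
ee_pos: [0.4942, -0.216, 0.1752]
tcp_rot: [-2.109, -2.323, 0.003]
ft_force: [-0.0, 0.3, -0.1]
finger_gap: 0.003
[-0.01326396  0.3364944  -0.13720948] [ 0.49424378 -0.21598534  0.17523364]
lever slope 0.19785488717670044 -> joint approx 0.8953321030726772 167 tip z 0.0700854312500086
-0.12 0.1367 -0.08 0.1366 -0.04 0.1353 0 0.1363 0.04 0.1365 0.08 0.1364 0.11 0.1351
```

View pics/s10.png

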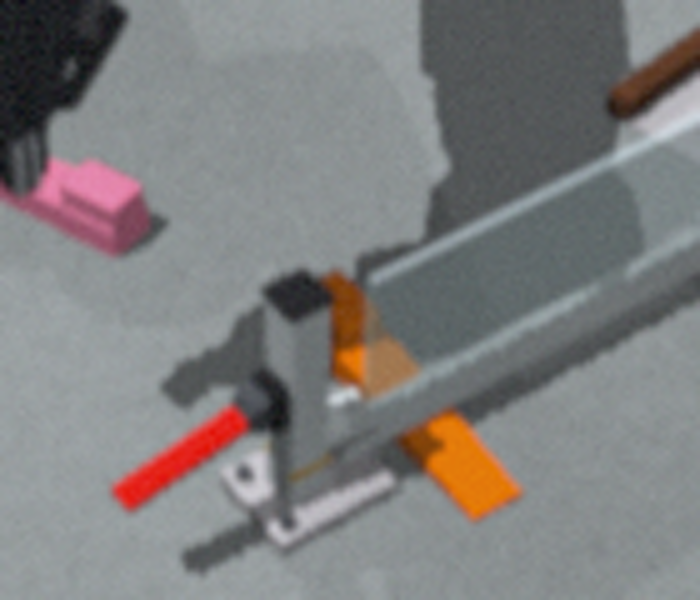

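View pics/t10.png

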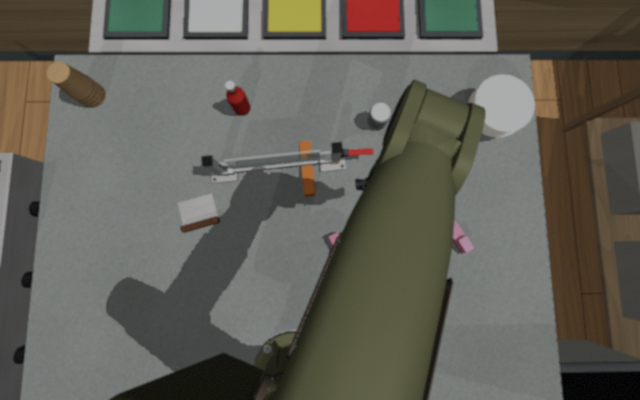

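The lever is at about 0.895 rad, with its tip at (125,495) in the crop. The rail is level, the wedge is in place at (307,168) in the top view, and the bystanders are unmoved. The arm is clear, so I hand in.

```bash
python3 -m crank '0 0 0 0;0 0 0 0;0 0 0 0'; python3 -c "
from rig import *
print(job_done())"
```

```text
clock: 25.0
ee_pos: [0.5007, -0.2166, 0.1758]
tcp_rot: [-2.108, -2.329, -0.0]
ft_force: [-0.4, 0.7, -0.4]
finger_gap: 0.0
the job is handed in; nothing more can be done
None
```

The orange wedge is in under the rail, the rail is level against its stop and the red lever is fully down. I handed the job in at 25 s.

- **What I did:** I gripped the wedge by its block, set it flat on the guard's x line and slid it in until it met the rail. I then let go and finished the push on the butt with shut fingers. The push stayed at about 5–7 N while the rail rose, and I stopped at 21 N. After backing off I pressed the lever until it met its stop.
- **Last checks:** The glass top edge reads 0.135–0.137 m along its length with no tilt beyond noise. The lever is at about 0.895 rad, and the wrist force is near zero with the arm clear. By eye, the bystanders had not moved.
- **Not directly confirmed:** I could not measure the nip force. The final push suggests about 12–14 N and the wedge travel about 11–13 N, both within the 7–25 N band. Near the end, brief down-pressure of up to about 11 N made the push reading ambiguous, so I lifted the tool to relieve it before the last steps. The top and scene cameras disagreed by about 3–5 mm on the posts; I used their mean.

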